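Fetch the examination lens from behind the bottles

ROBOT

A 6-joint arm with a two-finger parallel gripper is mounted at the origin on the work surface. World frame = base frame: x ahead of the robot, y to its left, z up, the work surface at z = 0. Lengths are in m, angles in rad, forces in N, time in s.
With the tool pointing down it reaches from about 0.4 to 0.825 m from the base axis. Payload 7 kg.
Tool frame: the origin (TCP) lies at the very end of the fingers, on their centre line; the grasp point (between the pads) lies 19 mm behind it; z points along the fingers, y is the line along which they close (so a half turn about z gives the same grasp; the last joint's range is limited). The gripper opens to 88 mm and grips with 3 to 60 N. Pads are 19 mm wide; open, the fingers measure 130 mm over their backs; the gripper's body (78 mm by 193 mm) begins 47 mm behind the grasp point.
Start: joints at [-0.884, 0.359, 0.012, 0, -1.224, -0.288], TCP at [0.262, -0.622, 0.227] pointing down, gripper open.
Joint ranges: [-3.07, 3.07], [-1.43, 2.12], [-1.02, 1.25], [-3.03, 1.67], [-3.05, -0], [-3.03, 3.03]. Speed limits (rad/s): [2.39, 2.39, 3.01, 3.14, 3.14, 3.14].

INTERFACE

Orientations are given as [roll, pitch, yaw] about the fixed x, y, z axes, in that order (R = Rz(yaw) Ry(pitch) Rx(roll)).
In Python, from station import arm, grab_frame gives the robot as it stands.
- The arm moves only by the tool jog_arm, never from a script. Its argument "deltas" is a list that holds one entry, the list of rows, each a list of 4 numbers: the shift along the tool's x, y, z in units of 60 mm (1.0 is 60 mm), then the turn about the tool's z in units of 5 degrees (1.0 is 5 degrees). A call has 1 to 8 rows; each row is the pose to reach, as a shift and turn from the pose commanded when the call began, along the tool's axes at that moment; what a row does not reach only later rows make up. A row lasts 1/8 s, in which the tool goes at most 62.5 mm and 10.7 degrees, less where a joint would pass 70% of its speed; a pose out of reach is approached as far as the arm can. A call with a gripper value outside its range is refused whole. "grip" is the finger opening in mm, from 0 to 87.6, set as the call begins (left out, the last holds). The fingers move at their own pace and stop on an object; "squeeze" is the grip in N (left out, the last holds). Time passes only in rows, so rows that repeat a pose let the fingers close. It gives the time, the measured TCP pose, the force, the opening and the grip force at its end, in the units of the state.
- arm.get_state(): the state, without advancing time (a new reading comes with each control period).
- grab_frame(name): name is "scene" or "top"; returns a dict with "img" (420x560x3 uint8, red, green, blue), "vfov" (degrees; the focal length in pixels is half the picture's height over the tangent of half this angle, whatever the lens; pixels are square), "cx", "cy" (the principal point, pixels), "dist_coeffs" ([k1, k2, p1, p2, k3] as OpenCV has them; the pictures are not rectified), "xyz" and "rotation" of the camera in the world. Camera axes: x right, y down, z forward; pixel columns grow to the right and rows downward; lengths in m; the calibration is good to about 2 mm. A picture is of the moment at which its call begins. There is no depth.
- arm.job_done(): hands the job in; it is judged then, once.
The state is a dict: "t": time; "q": joint angles; "qd": joint speeds; "joint_efforts": joint torques, N m; "eef_pos": TCP position; "ee_rot": TCP orientation; "force": force on the tool from outside, world axes, zero at the start; "moment": the same for the moment, N m; "width": finger opening in m; "gripper_force": force on a finger pad.
Only numpy, scipy, OpenCV 4.12 (cv2) and the standard library are available. Lean on these libraries where they do the work, as an engineer would, in place of code of your own. Each camera call takes 0.05 s, during which the arm holds its last target. There are 200 camera calls.

TASK

The large black examination lens stands in the back row of the grey shelf board, behind a steel canister, a white rinse bottle and a carton. Stand all three of these upright in the empty steel tray, then take the large lens and stand it in the round nest of the lens stand, and only then put the canister, the bottle and the carton back, each on the very place where it stood at the start. Keep everything you move upright, and leave the small lens, the lens case and the penlight where they are.

Things in the scene. Friction and masses are not known exactly. Their poses are not given: they have to be found in the camera images.
- lens: The wanted lens: black, round, 40 mm diameter, 46 mm tall, straight-sided up to 38 mm and then narrowing to a glass top; a bright band round it. It stands upright in any one of the three places of the board's back row. Origin: centre of its underside, z up. About 70 g.
- canister: Stainless steel canister with a fixed lid, round, 46 mm diameter (lid 47.6 mm, from 102 to 112 mm height), 118 mm tall with its small knob. Straight-sided up to 102 mm. In one of the three front places of the board. Origin: centre of its underside, z up. About 200 g.
- rinse_bottle: White plastic rinse bottle, closed, round, 42 mm diameter up to 100 mm height, then a narrow neck and cap to 128 mm. In one of the three front places. Origin: centre of its underside, z up. About 150 g.
- carton: Upright closed white carton with a grey band, square section 42 x 42 mm, 115 mm tall, rigid. In one of the three front places. Origin: centre of its underside, x and y square to its sides, z up. About 120 g.
- shelf_board: Low fixed grey board, 150 mm (its x) by 250 mm (its y), top 18 mm above the table. Flat white discs mark six places: front row (nearer the robot) at x = -28 mm, back row at x = +28 mm, each at y = -82, 0, +82 mm. Canister, bottle and carton stand on the front discs, lens, small lens and case on the back ones, in varying order. Origin: centre of its underside, on the table.
- steel_tray: Side area: empty fixed open steel tray, 250 mm (its x) by 110 mm (its y), rim 20 mm above the table, walls and floor 3 mm thick (the tray's floor is 3 mm above the table). Holds three things in a row along its x (at -78, 0, +78 mm). Left or right of the board. Origin: centre of its underside, on the table.
- lens_stand: Fixed grey plate, 8 mm thick, with a round white-floored nest: an aluminium ring of 64 mm inner and 72 mm outer diameter that rises 7 mm above the plate. Origin: under the centre of the nest, at table height (the nest's floor is 8 mm above the table). The plate, 140 mm (x) by 130 mm (y), reaches from y = -90 to +40 mm. Across the board from the tray.
- small_lens: Bystander: a smaller black lens, 24 mm diameter, 36 mm tall, in one of the back places. Leave it alone. Origin: centre of its underside.
- lens_case: Bystander: flat blue plastic lens case, 34 mm (x) by 44 mm (y), 22 mm tall, in one of the back places. Leave it alone. Origin: centre of its underside.
- penlight: Bystander: aluminium penlight, 12 mm diameter, 100 mm long along its x, lying on the plate of the lens stand about 65 mm to the -y side of the nest's centre. Leave it alone. Origin: on its underside, at mid-length.
Mind the look-alikes: they are no part of the job. What is shaped like the canister but green, red or yellow is not meant.

How it is judged:
On the way, in this order (a step that is already met when the one before it is completed fails the run):
1. canister, bottle and carton all stand released in the steel tray while the large lens is still in its place (x of canister in the frame of steel_tray between -0.107 and 0.107 m and y of canister in the frame of steel_tray between -0.04 and 0.04 m and z of each of canister, rinse_bottle, carton in the frame of steel_tray below 0.012 m and linear speed of each of canister, rinse_bottle, carton below 0.03 m/s and angle between each of canister, rinse_bottle, carton's own z axis and vertical below 0.12 rad and x of rinse_bottle in the frame of steel_tray between -0.107 and 0.107 m and y of rinse_bottle in the frame of steel_tray between -0.04 and 0.04 m and x of carton in the frame of steel_tray between -0.107 and 0.107 m and y of carton in the frame of steel_tray between -0.04 and 0.04 m and contact force between the fingers and canister below 0.1 N and contact force between the fingers and rinse_bottle below 0.1 N and contact force between the fingers and carton below 0.1 N and contact force between the fingers and lens below 0.1 N and distance of lens from where it was at the start of the episode below 0.015 m), for 0.2 s.
2. the large lens stands released in the nest while the other three still stand in the tray (horizontal distance between lens and lens_stand below 0.015 m and z of lens in the frame of lens_stand below 0.014 m and linear speed of each of lens, canister, rinse_bottle, carton below 0.03 m/s and angle between each of lens, canister, rinse_bottle, carton's own z axis and vertical below 0.12 rad and x of canister in the frame of steel_tray between -0.107 and 0.107 m and y of canister in the frame of steel_tray between -0.04 and 0.04 m and z of each of canister, rinse_bottle, carton in the frame of steel_tray below 0.012 m and x of rinse_bottle in the frame of steel_tray between -0.107 and 0.107 m and y of rinse_bottle in the frame of steel_tray between -0.04 and 0.04 m and x of carton in the frame of steel_tray between -0.107 and 0.107 m and y of carton in the frame of steel_tray between -0.04 and 0.04 m and contact force between the fingers and canister below 0.1 N and contact force between the fingers and rinse_bottle below 0.1 N and contact force between the fingers and carton below 0.1 N and contact force between the fingers and lens below 0.1 N), for 0.2 s.
3. canister, bottle and carton are back where they stood, the lens in the nest (distance of each of canister, rinse_bottle, carton from where it was at the start of the episode below 0.015 m and linear speed of each of canister, rinse_bottle, carton, lens below 0.03 m/s and angle between each of canister, rinse_bottle, carton, lens's own z axis and vertical below 0.12 rad and horizontal distance between lens and lens_stand below 0.015 m and z of lens in the frame of lens_stand below 0.014 m and contact force between the fingers and canister below 0.1 N and contact force between the fingers and rinse_bottle below 0.1 N and contact force between the fingers and carton below 0.1 N and contact force between the fingers and lens below 0.1 N), for 0.2 s.
At the end, for the whole second after the job is handed in: Canister, rinse bottle and carton each stand upright (within 7 degrees), released and at rest, within 15 mm of where each stood at the start, and the large lens stands upright, released and at rest in the nest of the lens stand, within 15 mm of its centre (all of step 3); the robot touches nothing.
It fails at once if the small lens is moved by more than 20 mm (distance of small_lens from where it was at the start of the episode above 0.02 m).
It fails at once if the lens case is moved by more than 20 mm (distance of lens_case from where it was at the start of the episode above 0.02 m).
It fails at once if the penlight is moved by more than 20 mm (distance of penlight from where it was at the start of the episode above 0.02 m).
It fails at once if the canister, bottle, carton or large lens is tipped over (angle between any of canister, rinse_bottle, carton, lens's own z axis and vertical above 1 rad).
It also fails if it takes over 144 s, if anything falls off the work surface, if the arm or the gripper's body presses on something with over 40 N, if the wrist force passes 120 N, or if a joint passes its speed limit or range.

## Working session

There is one attempt and no reset: what is moved stays moved. The work goes in short steps, Python scripts to look and compute and a tool call to move; the robot and the scene stay as the last step left them, time stands still between calls to the robot, and variables do not carry over. Pictures are saved under pics/ and viewed, at most 14 in all, crops included, and the job is handed in when it is done.

Besides the shell and the picture viewer there is one more tool, called after "Emit:" in YAML: its name, and indented under it one key for each argument. jog_arm: Moves the arm, as the interface text tells. Its arguments: {"type":"object","properties":{"deltas":{"type":"array"},"grip":{"type":"number"},"squeeze":{"type":"number"}},"required":["deltas"]}

```bash
mkdir -p pics; cat > h.py <<'E'
import numpy as np, cv2
from station import arm, grab_frame
def save(n,f): cv2.imwrite(f'pics/{f}.png',cv2.cvtColor(n['img'],cv2.COLOR_RGB2BGR))
E
python3 - <<'E'
from h import *
import pickle
print(arm.get_state())
F={}
for n in('scene','top'):
    f=grab_frame(n);F[n]=f;save(f,n+'0');print(n,{k:v for k,v in f.items() if k!='img'})
pickle.dump(F,open('f0.pkl','wb'))
E
```

```text
{'t': 0.0, 'q': array([-8.83923028e-01,  3.59371712e-01,  1.10506219e-02, -3.56345399e-04,
       -1.22411782e+00, -2.88113122e-01]), 'qd': array([-2.75208764e-04,  1.33355303e-03,  1.51276861e-03, -3.53711634e-05,
       -1.14249242e-03, -1.73145772e-03]), 'joint_efforts': array([ 7.97143207e-05, -5.82714200e+01,  2.93051541e+01,  6.99694142e+00,
        6.72103168e-03, -1.69092427e-04]), 'eef_pos': array([ 0.26187247, -0.62158577,  0.22562781]), 'ee_rot': array([ 3.13992258e+00, -1.45594825e-04, -2.74295371e+00]), 'force': array([-0.05320959,  0.25810434, -0.21203513]), 'moment': array([-0.03150258,  0.00677234,  0.01645712]), 'gripper_force': 0.0, 'width': 0.08783000273153058}
scene {'vfov': 57.076607155965995, 'cx': 284.8108367646406, 'cy': 209.48624638515432, 'dist_coeffs': array([0.03188874, 0.        , 0.        , 0.        , 0.        ]), 'xyz': array([ 0.95807957, -0.43089289,  0.65227144]), 'rotation': array([-2.36466832, -0.01781848,  0.82249866])}
top {'vfov': 46.65528304734278, 'cx': 274.4738204642142, 'cy': 208.736804414903, 'dist_coeffs': array([-0.15831483,  0.        ,  0.        ,  0.        ,  0.        ]), 'xyz': array([ 0.36740155, -0.01791079,  1.06344219]), 'rotation': array([-2.96187865, -0.01556635, -1.56673914])}
```

View pics/scene0.png

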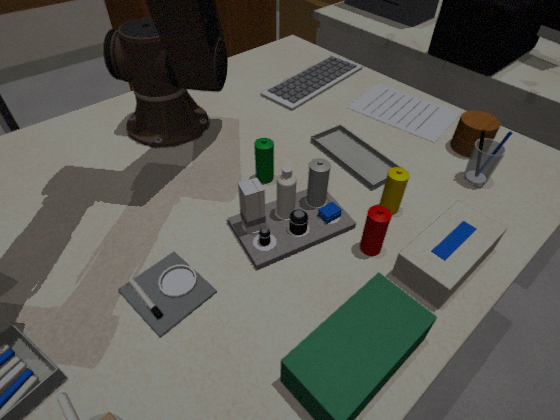

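View pics/top0.png

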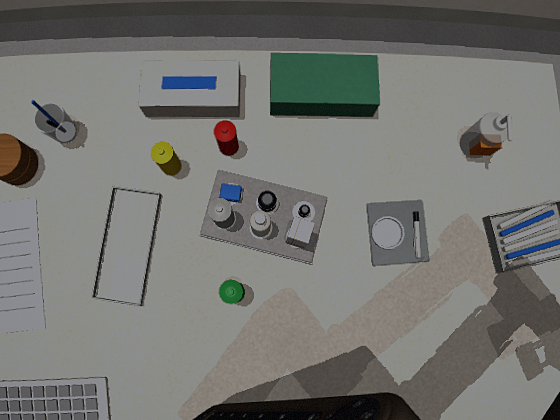

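The scene view shows the board at about (290,222): carton (252,203), white bottle (287,195), steel canister (318,185) in front. Behind them are the small lens (264,238), large lens (298,222) and blue case (329,212). The tray is at (355,155) and the nest at (178,281).

Candidates:
- **Lens:** large black (298,222) against small black (264,238). I choose the large one with the bright band.
- **Canister:** steel (318,185), against the green (264,160), yellow (395,190) and red (375,230) look-alikes.

Next I'll take close crops.

```bash
python3 - <<'E'
from h import *
import pickle
F=pickle.load(open('f0.pkl','rb'))
def crop(n,x,y,w,h,s,o):
    im=cv2.cvtColor(F[n]['img'],cv2.COLOR_RGB2BGR)[y:y+h,x:x+w]
    im=cv2.resize(im,None,fx=s,fy=s,interpolation=cv2.INTER_CUBIC)
    im=cv2.convertScaleAbs(im,alpha=1.5,beta=10)
    for i in range(0,w,10): cv2.line(im,(i*s,0),(i*s,6 if (x+i)%50 else 16),(0,0,255),1); (x+i)%20==0 and cv2.putText(im,str(x+i),(i*s,26),0,.4,(0,0,255),1)
    for i in range(0,h,10): cv2.line(im,(0,i*s),(6,i*s),(0,0,255),1); (y+i)%20==0 and cv2.putText(im,str(y+i),(8,i*s+4),0,.4,(0,0,255),1)
    cv2.imwrite(f'pics/{o}.png',im)
crop('top',190,160,150,115,5,'ctop')
crop('scene',220,130,140,140,4,'cscene')
crop('top',80,180,100,130,4,'ctray')
E
```

```text
(no output)
```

View pics/ctop.png

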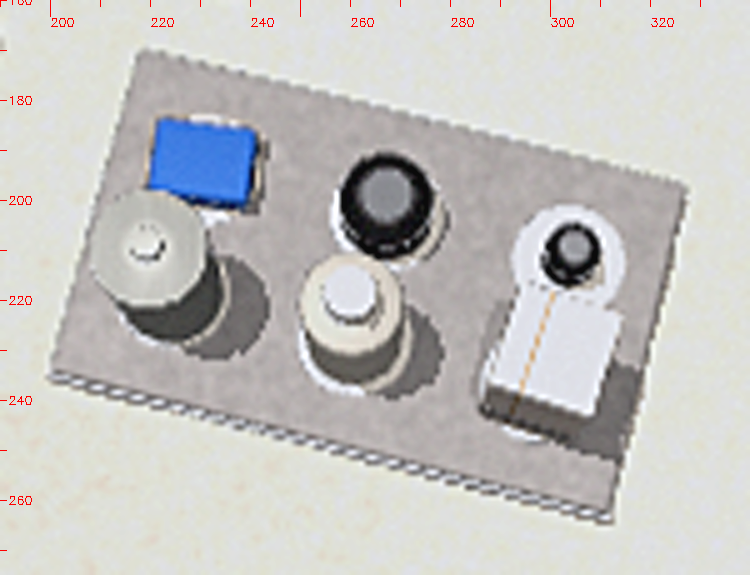

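View pics/cscene.png

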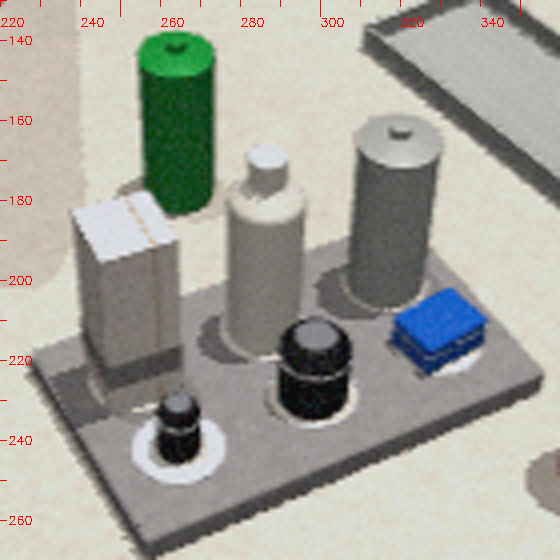

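The crop confirms the large black lens with the bright band in the middle of the back row, at top (267.2,198.8) and scene (299.3,213.8). The canister lid is at top (220.4,209.6) and scene (319.8,165). The bottle cap is at top (260,217.6) and scene (287,169.3). The carton top is around top (301,230).

```bash
python3 - <<'E'
from h import *
import pickle
F=pickle.load(open('f0.pkl','rb'))
tiles=[]
for n,x,y,w,h in(('top',80,180,90,130),('top',360,195,75,75),('scene',300,120,110,75),('scene',115,245,105,90)):
    im=cv2.cvtColor(F[n]['img'],cv2.COLOR_RGB2BGR)[y:y+h,x:x+w]
    im=cv2.convertScaleAbs(cv2.resize(im,None,fx=3,fy=3,interpolation=cv2.INTER_CUBIC),alpha=1.3)
    for i in range(0,w,10): cv2.line(im,(i*3,0),(i*3,5),(0,0,255),1); (x+i)%20==0 and cv2.putText(im,str(x+i),(i*3,16),0,.35,(0,0,255),1)
    for i in range(0,h,10): cv2.line(im,(0,i*3),(5,i*3),(0,0,255),1); (y+i)%20==0 and cv2.putText(im,str(y+i),(7,i*3+4),0,.35,(0,0,255),1)
    tiles.append(im)
W=np.zeros((600,800,3),np.uint8)
for im,(a,b) in zip(tiles,((0,0),(0,280),(300,280),(300,530-250+235-235))): pass
W[0:390,0:270]=tiles[0];W[0:225,280:505]=tiles[1];W[230:455,280:610]=tiles[2];W=W
W2=tiles[3]
W[0:270-45,510:800]=W2[:225,:290]
cv2.imwrite('pics/m.png',W)
E
```

```text
(no output)
```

View pics/m.png

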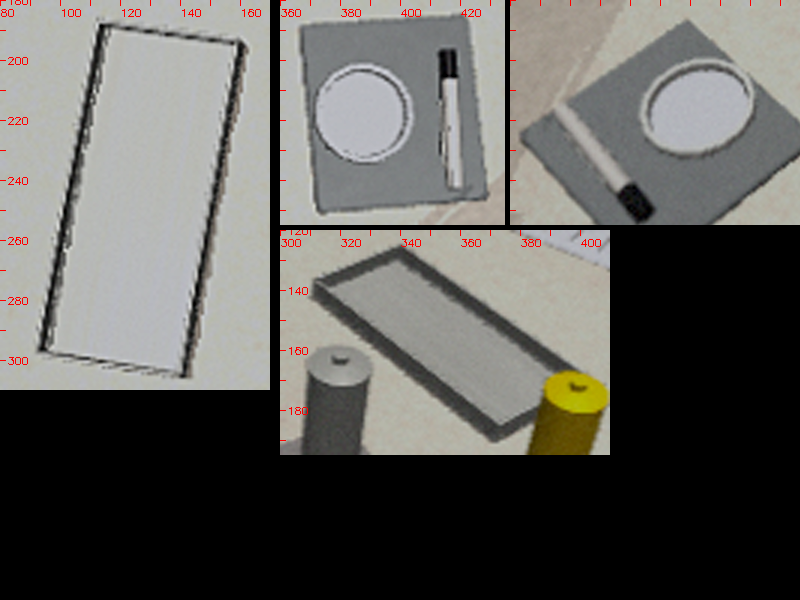

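The tray rim corners in the top view are (114,188.3), (161,194), (142.3,305.3) and (94,296.7). The nest is at top (387.7,232.7) and scene (177.7,281), with the penlight to its -y side.

```bash
cat >> h.py <<'E'
from scipy.spatial.transform import Rotation as Rn
def cam(f):
    h,w=f['img'].shape[:2]; fl=h/2/np.tan(np.radians(f['vfov'])/2)
    K=np.array([[fl,0,f['cx']],[0,fl,f['cy']],[0,0,1]])
    R=Rn.from_euler('xyz',f['rotation']).as_matrix()
    return K,f['dist_coeffs'],R,f['xyz']
def ray(f,p):
    K,d,R,t=cam(f)
    u=cv2.undistortPoints(np.array([[p]],float),K,d)[0,0]
    v=R@[u[0],u[1],1]; return t,v/np.linalg.norm(v)
def plane(f,p,z):
    t,v=ray(f,p); return t+v*(z-t[2])/v[2]
def tri(f,p,g,q):
    a,u=ray(f,p);b,v=ray(g,q)
    s=np.linalg.lstsq(np.c_[u,-v],b-a,rcond=None)[0]
    P,Q=a+u*s[0],b+v*s[1]; return (P+Q)/2,np.linalg.norm(P-Q)
def proj(f,X):
    K,d,R,t=cam(f)
    return cv2.projectPoints(np.atleast_2d(X).astype(float),cv2.Rodrigues(R.T)[0],-R.T@t,K,d)[0][:,0]
E
python3 - <<'E'
from h import *
import pickle
from scipy.optimize import least_squares
np.set_printoptions(precision=4,suppress=True)
F=pickle.load(open('f0.pkl','rb'));T,S=F['top'],F['scene']
P={'bBL':((218.6,170),(355,224)),'bBR':((327.2,197.4),(258,266.3)),'bFL':((200.8,234.4),(327.5,191)),'bFR':((312.4,262.4),(228,220.5)),
'canlid':((220.4,209.6),(319.8,165)),'cap':((260,217.6),(287,169.3)),'lens':((267.2,198.8),(299.3,213.8)),
'carton':((301.2,230.4),(251,186.5)),'nest':((387.7,232.7),(177.7,281)),
'tA':((161,194),(372.3,190)),'tB':((142.3,305.3),(310.7,139)),'tC':((94,296.7),(340.7,125.7))}
for k,(p,q) in P.items(): print(k,*tri(T,p,S,q))
def fit(names,mod,hx,pairs):
    def r(a):
        c,s=np.cos(a[2]),np.sin(a[2]);e=[]
        for (x,y,z),n in zip(mod,names):
            X=[a[0]+c*x-s*y,a[1]+s*x+c*y,z]
            for f,p in zip((T,S),pairs[n]):
                if p is not None: e+=list(proj(f,X)[0]-p)
        return e
    o=least_squares(r,hx); return o.x,np.sqrt(np.mean(o.fun**2))
b,e=fit(['bBL','bBR','bFL','bFR'],[(.075,.125,.018),(.075,-.125,.018),(-.075,.125,.018),(-.075,-.125,.018)],[.45,0,-.2],P);print('board',b,e)
P['tD']=((114,188.3),None)
for h in((.125,.055),):
    t,e=fit(['tA','tB','tC','tD'],[(.125,-.055,.02),(-.125,-.055,.02),(-.125,.055,.02),(.125,.055,.02)],[.4,.3,-.1],P);print('tray',t,e)
def loc(a,x,y): c,s=np.cos(a[2]),np.sin(a[2]); return [round(a[0]+c*x-s*y,4),round(a[1]+s*x+c*y,4)]
for x in(-.028,.028):
    print([loc(b,x,y) for y in(.082,0,-.082)])
print('tray slots',[loc(t,x,0) for x in(-.078,0,.078)])
for n,i,z in(('canlid',0,.018+.112),('cap',0,.146),('lens',0,.064),('carton',0,.133),('nest',0,.015)):
    print(n,plane(T,P[n][0],z),plane(S,P[n][1],z))
ct=[plane(T,p,.133) for p in((294.4,218.4),(314.4,223.6),(308.4,242.8),(287.6,236.8))]
d=[np.arctan2(*(ct[i]-ct[j])[[1,0]]) for i,j in((0,3),(1,2))]
d2=[np.arctan2(*(ct[i]-ct[j])[[1,0]])-np.pi/2 for i,j in((0,1),(3,2))]
print('carton yaw',np.degrees(d),np.degrees(d2)); print(np.array(ct))
E
```

```text
bBL [0.6446 0.091  0.014 ] 0.0007054905844697971
bBR [ 0.586  -0.1476  0.0139] 0.005475289151065986
bFL [ 0.5094  0.1362 -0.008 ] 0.018055861910523056
bFR [ 0.4425 -0.1143  0.011 ] 0.004124187075221893
canlid [0.5362 0.075  0.1259] 0.002533670933107823
cap [ 0.5171 -0.0036  0.1455] 0.0008459902769559367
lens [ 0.5707 -0.0166  0.0643] 0.002114924076663122
carton [ 0.4953 -0.0827  0.1309] 0.0022666828088331596
nest [ 0.507  -0.283   0.0107] 0.0012030160678096387
tA [0.5927 0.2212 0.0018] 0.0014086542948498835
tB [0.3466 0.2509 0.0112] 0.0027237507716648675
tC [0.3631 0.3581 0.0165] 0.004551673663706414
board [ 0.5465 -0.0113 -0.2535] 2.724258003628801
tray [ 0.477   0.2855 -0.132 ] 1.7820973334120098
[[np.float64(0.54), np.float64(0.0751)], [np.float64(0.5194), np.float64(-0.0043)], [np.float64(0.4988), np.float64(-0.0836)]]
[[np.float64(0.5942), np.float64(0.0611)], [np.float64(0.5736), np.float64(-0.0183)], [np.float64(0.553), np.float64(-0.0977)]]
tray slots [[np.float64(0.3997), np.float64(0.2957)], [np.float64(0.477), np.float64(0.2855)], [np.float64(0.5543), np.float64(0.2752)]]
canlid [0.5346 0.0736 0.13  ] [0.5401 0.0722 0.13  ]
cap [ 0.5168 -0.004   0.146 ] [ 0.5178 -0.0037  0.146 ]
lens [ 0.5701 -0.0174  0.064 ] [ 0.5711 -0.0155  0.064 ]
carton [ 0.4944 -0.0835  0.133 ] [ 0.4979 -0.0832  0.133 ]
nest [ 0.5062 -0.2825  0.015 ] [ 0.5104 -0.2835  0.015 ]
carton yaw [-20.1618 -17.6832] [-14.4117 -15.9158]
[[ 0.5178 -0.0704  0.133 ]
 [ 0.5078 -0.1091  0.133 ]
 [ 0.4704 -0.0972  0.133 ]
 [ 0.4818 -0.0572  0.133 ]]
```

Triangulated heights agree with the sizes given: lid 0.126, cap 0.1455, lens 0.064, carton 0.131. One board corner was occluded and misread, but each object's own fix is consistent. I'll start moving now.

```bash
cat > plan.py <<'E'
import sys; from h import *
np.set_printoptions(precision=4,suppress=True)
s=arm.get_state(); R=Rn.from_euler('xyz',s['ee_rot'])
print('t',s['t'],s['eef_pos'],np.degrees(s['ee_rot'][2]),'F',s['force'],'w',s['width'],s['gripper_force'],'q',s['q'])
v=list(map(float,sys.argv[1:]))
for i in range(0,len(v),4):
    d=R.inv().apply(np.array(v[i:i+3])-s['eef_pos'])/.06
    dy=(v[i+3]-np.degrees(s['ee_rot'][2])+180)%360-180
    print('delta',d,-dy/5)
E
python3 plan.py .537 .074 .20 165.5
```

```text
t 0.1 [ 0.2619 -0.6216  0.2257] -157.15559711495956 F [ 0.6309 -0.2546 -0.7502] w 0.08742357272158582 0.0 q [-0.8839  0.3593  0.0111 -0.0003 -1.2241 -0.2881]
delta [-8.7268  8.9038  0.4406] 7.468880577008088
```

Emit:
jog_arm:
  deltas:
    - [[-0.55,0.55,0,0.9],[-1.1,1.1,0,1.9],[-1.7,1.7,0,2.8],[-2.3,2.3,0,3.8],[-2.9,2.9,0,4.7],[-3.4,3.4,0,5.6],[-4.0,4.0,0,6.6],[-4.5,4.5,0,7.5]]
  grip: 62
  squeeze: 20

```text
t: 1.1
eef_pos: [0.4062, -0.2667, 0.2264]
ee_rot: [3.141, -0.0, 2.883]
force: [0.6, 0.4, 0.2]
width: 0.062
gripper_force: 0.0
```

```bash
python3 plan.py .537 .074 .20 165.5
```

```text
t 1.1 [ 0.4062 -0.2667  0.2264] 165.21054377284858 F [0.6448 0.3591 0.23  ] w 0.06203879187550762 0.0 q [-0.1753  0.0435 -0.3914 -0.0002 -1.1361 -1.6535]
delta [-0.6578  6.0457  0.4419] -0.05789124543028379
```

Emit:
jog_arm:
  deltas:
    - [[-0.1,0.8,0.05,0],[-0.2,1.6,0.1,0],[-0.3,2.5,0.2,0],[-0.4,3.4,0.3,0],[-0.5,4.3,0.35,0],[-0.6,5.2,0.4,0],[-0.65,6.0,0.45,0],[-0.65,6.05,0.45,0]]

```text
t: 2.1
eef_pos: [0.536, 0.0755, 0.1986]
ee_rot: [-3.141, -0.001, 2.889]
force: [-0.2, -1.0, -0.5]
width: 0.0619
gripper_force: 0.0
```

```bash
python3 plan.py .537 .074 .09 165.5; python3 - <<'E'
from h import *
f=grab_frame('scene'); save(f,'s1'); im=cv2.imread('pics/s1.png')[60:270,180:430]
cv2.imwrite('pics/s1c.png',cv2.convertScaleAbs(cv2.resize(im,None,fx=2.8,fy=2.8),alpha=1.3))
s=arm.get_state();print(proj(f,s['eef_pos']))
E
```

```text
t 2.1 [0.536  0.0755 0.1986] 165.515201994195 F [-0.2427 -0.9933 -0.4689] w 0.061870267323224884 0.0 q [ 0.502   0.1611 -0.3234 -0.0002 -1.0876 -2.3255]
delta [-0.0236 -0.0188  1.8105] 0.003040398838999181
[[321.75831517 136.82595163]]
```

View pics/s1c.png

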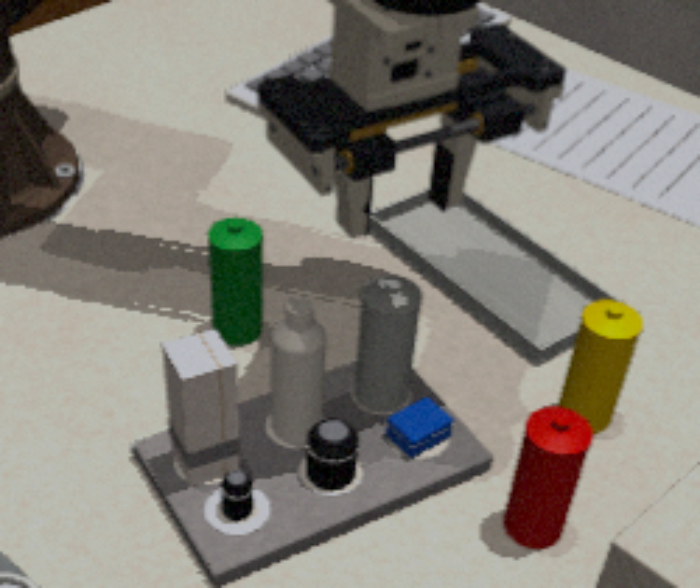

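The fingertips (crop 350,230 and 440,205) straddle the canister lid (crop 390,290), with the look-alikes clear. I'll descend.

Emit:
jog_arm:
  deltas:
    - [[0,0,0.3,0],[0,0,0.7,0],[0,0,1.1,0],[0,0,1.5,0],[0,0,1.8,0],[0,0,1.87,0],[0,0,1.87,0]]

```text
t: 3.02
eef_pos: [0.5356, 0.0724, 0.0877]
ee_rot: [-3.141, 0.0, 2.885]
force: [-0.1, -0.8, 0.6]
width: 0.0622
gripper_force: 0.0
```

Emit:
jog_arm:
  deltas:
    - [[0,0,0,0],[0,0,0,0],[0,0,0,0],[0,0,0,0]]
  grip: 40
  squeeze: 20

```text
t: 3.52
eef_pos: [0.5362, 0.0733, 0.088]
ee_rot: [3.141, 0.001, 2.886]
force: [0.5, 1.0, 4.7]
width: 0.0463
gripper_force: 19.9
```

```bash
python3 plan.py .536 .0755 .22 165.5 .5543 .2752 .22 172.4
```

```text
t 3.525 [0.5362 0.0733 0.088 ] 165.37152553014332 F [0.4713 0.9754 4.6665] w 0.04634968706180914 19.935267537071013 q [ 0.4983  0.2736 -0.4647  0.0003 -0.831  -2.3246]
delta [ 0.0103  0.0363 -2.2   ] -0.025694893971336796
delta [ 0.5558  3.3337 -2.1979] -1.4056948939713378
```

Emit:
jog_arm:
  deltas:
    - [[0,0,-0.5,0],[0,0,-1.2,0],[0,0.3,-1.9,-0.2],[0.1,0.9,-2.2,-0.5],[0.25,1.7,-2.2,-0.9],[0.4,2.5,-2.2,-1.2],[0.55,3.1,-2.2,-1.4],[0.56,3.33,-2.2,-1.4]]

```text
t: 4.53
eef_pos: [0.5528, 0.2764, 0.2181]
ee_rot: [-3.14, -0.002, 3.01]
force: [0.1, -0.7, -3.1]
width: 0.0463
gripper_force: 19.9
```

```bash
python3 plan.py .5543 .2752 .075 172.4
```

```text
t 4.525 [0.5528 0.2764 0.2181] 172.45260251328895 F [ 0.1206 -0.7017 -3.1141] w 0.04628956161348324 19.910759752010563 q [ 0.7788  0.2726 -0.1305 -0.0007 -1.1697 -2.4811]
delta [-0.0323 -0.0136  2.3858] 0.010520502657789166
```

Emit:
jog_arm:
  deltas:
    - [[0,0,0.4,0],[0,0,0.9,0],[0,0,1.4,0],[0,0,1.9,0],[0,0,2.2,0],[0,0,2.33,0],[0,0,2.38,0],[0,0,2.38,0]]

```text
t: 5.52
eef_pos: [0.5539, 0.2748, 0.0771]
ee_rot: [3.141, 0.0, 3.008]
force: [1.2, 0.3, -2.4]
width: 0.0464
gripper_force: 19.9
```

```bash
python3 plan.py .5543 .2752 .073 172.4; python3 - <<'E'
from h import *
f=grab_frame('scene'); save(f,'s2'); im=cv2.imread('pics/s2.png')[60:240,240:430]
cv2.imwrite('pics/s2c.png',cv2.convertScaleAbs(cv2.resize(im,None,fx=3,fy=3),alpha=1.4))
E
```

```text
t 5.525 [0.5539 0.2748 0.0771] 172.34005038121492 F [ 1.2401  0.3118 -2.3792] w 0.04641460383085719 19.909535120132205 q [ 0.776   0.3974 -0.302   0.0001 -0.8708 -2.4805]
delta [-0.0052  0.0074  0.0679] -0.01198992375701664
```

View pics/s2c.png

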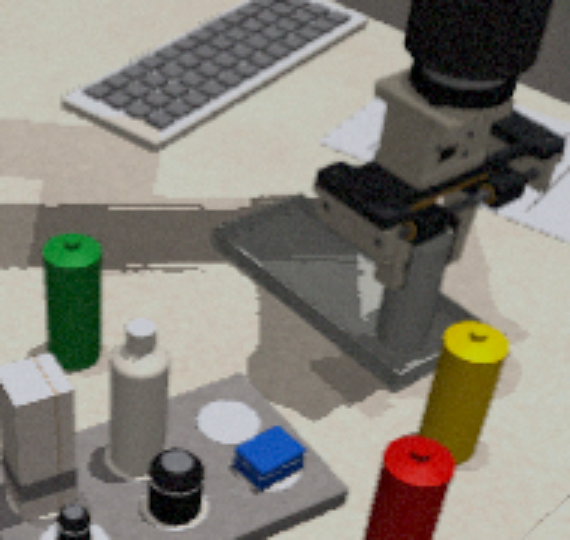

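The canister hangs over the tray at the +x slot, centred (crop 405,340), with its weight still carried. I'll lower it to contact.

Emit:
jog_arm:
  deltas:
    - [[0,0,0.03,0],[0,0,0.05,0],[0,0,0.05,0]]

```text
t: 5.95
eef_pos: [0.5536, 0.2747, 0.0736]
ee_rot: [3.142, -0.0, 3.008]
force: [-1.2, -0.1, -2.2]
width: 0.0462
gripper_force: 19.9
```

Emit:
jog_arm:
  deltas:
    - [[0,0,0.02,0],[0,0,0.03,0],[0,0,0.03,0]]

```text
t: 6.32
eef_pos: [0.5542, 0.2751, 0.073]
ee_rot: [3.141, 0.001, 3.009]
force: [-1.4, -0.6, 6.1]
width: 0.0463
gripper_force: 19.9
```

Touchdown. I'll release, rise and plan the bottle.

Emit:
jog_arm:
  deltas:
    - [[0,0,0,0],[0,0,0,0],[0,0,0,0],[0,0,-0.4,0],[0,0,-1.0,0],[0,0,-1.7,0],[0,0,-2.3,0],[0,0,-2.3,0]]
  grip: 72

```text
t: 7.32
eef_pos: [0.5551, 0.2758, 0.2133]
ee_rot: [3.137, 0.004, 3.008]
force: [-0.4, -0.6, -1.2]
width: 0.0723
gripper_force: 0.0
```

```bash
python3 plan.py .517 -.004 .21 165.5
```

```text
t 7.325 [0.5551 0.2758 0.2133] 172.3665803785875 F [-0.4025 -0.6294 -1.1885] w 0.07230937161119466 0.0 q [ 0.7762  0.2738 -0.141   0.0009 -1.15   -2.4806]
delta [ 0.0099 -4.7058  0.0345] 1.373316075717503
```

Emit:
jog_arm:
  deltas:
    - [[0,-0.5,0,0.2],[0,-1.2,0,0.4],[0,-2.0,0,0.6],[0,-2.8,0,0.8],[0,-3.6,0,1.1],[0,-4.3,0,1.3],[0,-4.7,0.03,1.37],[0,-4.7,0.03,1.37]]
  grip: 60

```text
t: 8.32
eef_pos: [0.5146, -0.0069, 0.207]
ee_rot: [-3.141, -0.002, 2.885]
force: [0.3, 0.1, -0.1]
width: 0.0599
gripper_force: 0.0
```

```bash
python3 plan.py .517 -.004 .087 165.5
```

```text
t 8.325 [ 0.5146 -0.0069  0.207 ] 165.32050326397814 F [ 0.2987  0.0514 -0.0585] w 0.05990354891959142 0.0 q [ 0.3682  0.1098 -0.3645 -0.0003 -1.0984 -2.1951]
delta [-0.0298  0.0593  1.9994] -0.035899347204372135
```

Emit:
jog_arm:
  deltas:
    - [[-0.03,0.06,0.1,0],[-0.03,0.06,0.5,0],[-0.03,0.06,0.9,0],[-0.03,0.06,1.3,0],[-0.03,0.06,1.7,0],[-0.03,0.06,1.95,0],[-0.03,0.06,2.0,0],[-0.03,0.06,2.0,0]]

```text
t: 9.32
eef_pos: [0.5191, -0.0014, 0.0882]
ee_rot: [3.142, 0.0, 2.889]
force: [0.3, -0.8, 0.8]
width: 0.06
gripper_force: 0.0
```

Emit:
jog_arm:
  deltas:
    - [[0,0,0,0],[0,0,0,0],[0,0,0,0],[0,0,0,0]]
  grip: 36
  squeeze: 15

```text
t: 9.82
eef_pos: [0.5191, -0.0017, 0.0885]
ee_rot: [3.141, 0.001, 2.889]
force: [-0.0, 0.2, 4.1]
width: 0.0416
gripper_force: 15.0
```

```bash
python3 plan.py .477 .2855 .22 172.4
```

```text
t 9.825 [ 0.5191 -0.0017  0.0885] 165.50343100426988 F [-0.0406  0.1501  4.149 ] w 0.04163102623863425 14.988418087013997 q [ 0.3754  0.2405 -0.5113  0.0003 -0.8181 -2.1994]
delta [ 1.8758  4.4591 -2.192 ] -1.3793137991460243
```

Emit:
jog_arm:
  deltas:
    - [[0,0,-0.6,0],[0,0,-1.4,0],[0.2,0.5,-2.1,-0.2],[0.5,1.3,-2.2,-0.5],[0.9,2.2,-2.2,-0.8],[1.3,3.1,-2.2,-1.1],[1.7,4.0,-2.2,-1.4],[1.88,4.46,-2.2,-1.4]]

```text
t: 10.82
eef_pos: [0.4755, 0.2881, 0.2195]
ee_rot: [-3.141, -0.001, 3.013]
force: [0.4, -1.4, -1.5]
width: 0.0415
gripper_force: 15.0
```

Emit:
jog_arm:
  deltas:
    - [[0,0,0.05,0],[0,0,0.4,0],[0,0,0.9,0],[0,0,1.4,0],[0,0,1.9,0],[0,0,2.2,0],[0,0,2.33,0],[0,0,2.33,0]]

```text
t: 11.82
eef_pos: [0.4765, 0.285, 0.0799]
ee_rot: [-3.141, -0.0, 3.01]
force: [0.1, -0.4, -1.4]
width: 0.0418
gripper_force: 15.0
```

```bash
python3 plan.py .477 .2855 .0735 172.4
```

```text
t 11.825 [0.4765 0.285  0.0799] 172.46930447069815 F [ 0.1212 -0.4389 -1.3786] w 0.04177054399072287 14.977868380956352 q [ 0.8917  0.3054 -0.4405  0.     -0.8259 -2.594 ]
delta [-0.007   0.0095  0.1073] 0.013860894139628498
```

Emit:
jog_arm:
  deltas:
    - [[0,0,0.05,0],[0,0,0.09,0],[0,0,0.1,0],[0,0,0.1,0]]

```text
t: 12.32
eef_pos: [0.4766, 0.2857, 0.0743]
ee_rot: [3.141, 0.0, 3.011]
force: [-1.2, -1.1, -1.2]
width: 0.042
gripper_force: 15.0
```

Emit:
jog_arm:
  deltas:
    - [[0,0,0.015,0],[0,0,0.02,0],[0,0,0.02,0]]

```text
t: 12.7
eef_pos: [0.4768, 0.2858, 0.0735]
ee_rot: [3.141, 0.001, 3.011]
force: [-0.7, -1.0, 6.1]
width: 0.0416
gripper_force: 15.0
```

Touchdown. I'll release, rise and go for the carton.

Emit:
jog_arm:
  deltas:
    - [[0,0,0,0],[0,0,0,0],[0,0,0,0],[0,0,-0.4,0],[0,0,-1.0,0],[0,0,-1.7,0],[0,0,-2.3,0],[0,0,-2.3,0]]
  grip: 72

```text
t: 13.7
eef_pos: [0.4778, 0.2868, 0.2141]
ee_rot: [3.137, 0.004, 3.011]
force: [0.3, -0.7, -1.1]
width: 0.0721
gripper_force: 0.0
```

```bash
python3 plan.py .4955 -.083 .21 164.5
```

```text
t 13.7 [0.4778 0.2868 0.2141] 172.52036581625703 F [ 0.3039 -0.6926 -1.1393] w 0.07210667004480102 0.0 q [ 0.8925  0.1711 -0.2739  0.0007 -1.12   -2.5942]
delta [-1.0953 -6.0733  0.0448] 1.6040731632514054
```

Emit:
jog_arm:
  deltas:
    - [[-0.1,-0.6,0,0.2],[-0.25,-1.4,0,0.4],[-0.4,-2.3,0,0.6],[-0.6,-3.3,0,0.9],[-0.75,-4.2,0,1.1],[-0.9,-5.1,0,1.4],[-1.05,-5.8,0.05,1.6],[-1.1,-6.07,0.05,1.6]]

```text
t: 14.7
eef_pos: [0.4936, -0.086, 0.2069]
ee_rot: [-3.141, -0.002, 2.868]
force: [0.3, -0.3, -0.6]
width: 0.0721
gripper_force: 0.0
```

Emit:
jog_arm:
  deltas:
    - [[0,0,0,0],[0,0,0,0]]

```text
t: 14.95
eef_pos: [0.4944, -0.0834, 0.2077]
ee_rot: [3.142, -0.0, 2.871]
force: [0.5, 0.4, -0.4]
width: 0.0719
gripper_force: 0.0
```

```bash
python3 plan.py .4955 -.083 .0865 164.5
```

```text
t 14.95 [ 0.4944 -0.0834  0.2077] 164.5224841001349 F [ 0.5318  0.3628 -0.3711] w 0.07192400162402053 0.0 q [ 0.2253  0.0854 -0.3906 -0.0002 -1.0951 -2.0661]
delta [-0.0173  0.0112  2.0198] 0.004496820026980685
```

Emit:
jog_arm:
  deltas:
    - [[0,0,0.3,0],[0,0,0.7,0],[0,0,1.1,0],[0,0,1.5,0],[0,0,1.8,0],[0,0,1.97,0],[0,0,2.0,0],[0,0,2.0,0]]

```text
t: 15.95
eef_pos: [0.4948, -0.0837, 0.0884]
ee_rot: [3.141, 0.001, 2.872]
force: [-0.2, 0.4, -0.5]
width: 0.0718
gripper_force: 0.0
```

Emit:
jog_arm:
  deltas:
    - [[0,0,0,0],[0,0,0,0],[0,0,0,0],[0,0,0,0],[0,0,0,0]]
  grip: 36
  squeeze: 15

```text
t: 16.58
eef_pos: [0.4946, -0.0841, 0.0881]
ee_rot: [3.142, 0.0, 2.871]
force: [0.8, 1.7, 1.7]
width: 0.0417
gripper_force: 14.9
```

```bash
python3 plan.py .3997 .2957 .23 172.4
```

```text
t 16.575 [ 0.4946 -0.0841  0.0881] 164.4995287241261 F [0.7636 1.6648 1.7235] w 0.041745970993299304 14.915227890014648 q [ 0.224   0.215  -0.548   0.0001 -0.8075 -2.0654]
delta [ 3.2142  5.6767 -2.3649] -1.5800942551747823
```

Emit:
jog_arm:
  deltas:
    - [[0,0,-0.6,0],[0,0,-1.4,0],[0.1,0.2,-2.1,-0.2],[0.4,0.7,-2.36,-0.5],[0.8,1.4,-2.36,-0.8],[1.2,2.1,-2.36,-1.2],[1.6,2.8,-2.36,-1.58],[1.9,3.3,-2.36,-1.58]]

```text
t: 17.58
eef_pos: [0.4365, 0.1387, 0.2293]
ee_rot: [3.142, -0.0, 3.01]
force: [0.8, 0.1, -1.9]
width: 0.0419
gripper_force: 14.9
```

```bash
python3 plan.py .3997 .2957 .225 172.4
```

```text
t 17.575 [0.4365 0.1387 0.2293] 172.46987617327127 F [ 0.8326  0.0506 -1.8869] w 0.041898903579591966 14.909733831882477 q [ 0.7394 -0.009  -0.4382 -0.0004 -1.1419 -2.4415]
delta [0.9509 2.5136 0.0727] 0.013975234654253654
```

Emit:
jog_arm:
  deltas:
    - [[0.2,0.5,0,0],[0.4,1.1,0,0],[0.65,1.7,0,0],[0.85,2.2,0,0],[0.95,2.5,0,0],[0.95,2.5,0,0]]

```text
t: 18.32
eef_pos: [0.4005, 0.294, 0.2291]
ee_rot: [-3.141, -0.001, 3.01]
force: [0.7, -0.2, -1.4]
width: 0.0421
gripper_force: 14.9
```

Emit:
jog_arm:
  deltas:
    - [[0,0,0.4,0],[0,0,0.9,0],[0,0,1.4,0],[0,0,1.9,0],[0,0,2.3,0],[0,0,2.48,0],[0,0,2.5,0],[0,0,2.5,0]]

```text
t: 19.32
eef_pos: [0.4013, 0.2937, 0.0804]
ee_rot: [3.141, 0.001, 3.009]
force: [-0.1, 0.1, -0.9]
width: 0.0422
gripper_force: 14.9
```

```bash
python3 plan.py .3997 .2957 .0735 172.4
```

```text
t 19.325 [0.4013 0.2937 0.0804] 172.3977649083372 F [-0.1192  0.0516 -0.9346] w 0.042247205514508036 14.910874217748642 q [ 1.028   0.2185 -0.5666  0.0003 -0.7845 -2.7317]
delta [0.0307 0.0292 0.1145] -0.00044701833256226563
```

Emit:
jog_arm:
  deltas:
    - [[0,0,0.05,0],[0,0,0.1,0],[0,0,0.11,0],[0,0,0.115,0],[0,0,0.12,0],[0,0,0.12,0]]

```text
t: 20.08
eef_pos: [0.4011, 0.2936, 0.0731]
ee_rot: [3.141, 0.001, 3.009]
force: [-1.5, -0.8, 7.5]
width: 0.0423
gripper_force: 14.9
```

Emit:
jog_arm:
  deltas:
    - [[0,0,0,0],[0,0,0,0],[0,0,0,0],[0,0,-0.4,0],[0,0,-1.0,0],[0,0,-1.7,0],[0,0,-2.3,0],[0,0,-2.3,0]]
  grip: 72

```text
t: 21.08
eef_pos: [0.4019, 0.2948, 0.2133]
ee_rot: [3.137, 0.003, 3.009]
force: [0.6, 0.7, -0.6]
width: 0.0719
gripper_force: 0.0
```

```bash
python3 plan.py .545 -.010 .17 165.5 .5708 -.0165 .11 165.5
```

```text
t 21.075 [0.4019 0.2948 0.2133] 172.41824854809602 F [ 0.6398  0.6757 -0.5724] w 0.07187119930032822 0.0 q [ 1.0284  0.0719 -0.3925  0.0007 -1.1007 -2.7318]
delta [-3.0322 -4.7242  0.7069] 1.3836497096192033
delta [-3.4699 -4.7798  1.7079] 1.3836497096192033
```

Emit:
jog_arm:
  deltas:
    - [[-0.4,-0.5,0,0.2],[-0.9,-1.2,0,0.4],[-1.4,-2.0,0,0.6],[-2.0,-2.8,0,0.8],[-2.6,-3.6,0,1.1],[-3.1,-4.3,0,1.38],[-3.4,-4.7,0.1,1.38],[-3.47,-4.78,0.3,1.38]]
  grip: 60

```text
t: 22.08
eef_pos: [0.5696, -0.0201, 0.191]
ee_rot: [-3.141, -0.001, 2.886]
force: [-0.2, 0.3, -0.1]
width: 0.0598
gripper_force: 0.0
```

```bash
python3 - <<'E'
from h import *
import pickle
F=pickle.load(open('f0.pkl','rb'));T,S=F['top'],F['scene']
for n,p in(('red',(225,131)),('yel',(162,151)),('green',(232,291))): print(n,plane(T,p,.112))
f=grab_frame('scene'); save(f,'s3'); im=cv2.imread('pics/s3.png')[60:270,220:430]
cv2.imwrite('pics/s3c.png',cv2.convertScaleAbs(cv2.resize(im,None,fx=2.8,fy=2.8),alpha=1.4))
E
python3 plan.py .5708 -.0165 .11 165.5
```

```text
red [0.70192371 0.07027092 0.112     ]
yel [0.65874805 0.19848818 0.112     ]
green [0.37796957 0.04952512 0.112     ]
t 22.125 [ 0.5685 -0.0197  0.189 ] 165.3680208980542 F [ 0.0864 -0.1099 -1.6986] w 0.060009127779925106 0.0 q [ 0.3088  0.2154 -0.2772 -0.0009 -1.0818 -2.1345]
delta [-0.0292  0.0629  1.317 ] -0.02639582038916046
```

View pics/s3c.png

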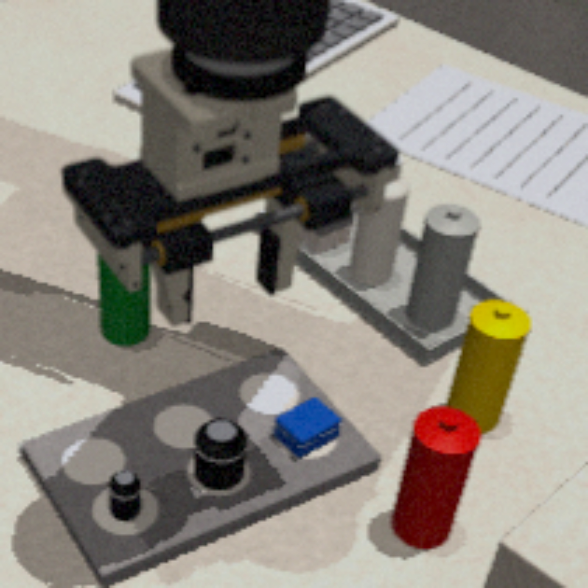

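The canister and bottle stand in the tray, the front places are empty, and the gripper is above the large lens (crop 220,455). Red is at x=0.70, clear of the gripper body. I'll descend.

Emit:
jog_arm:
  deltas:
    - [[0,0,0.3,0],[0,0,0.7,0],[0,0,1.0,0],[0,0,1.3,0],[0,0,1.3,0],[0,0,1.3,0]]

```text
t: 22.88
eef_pos: [0.5693, -0.0178, 0.1148]
ee_rot: [3.142, 0.0, 2.889]
force: [-0.4, -0.1, 0.1]
width: 0.0599
gripper_force: 0.0
```

```bash
python3 plan.py .5708 -.0165 .027 165.5
```

```text
t 22.875 [ 0.5693 -0.0178  0.1148] 165.55205807130946 F [-0.3683 -0.1463  0.1172] w 0.05989566488187628 0.0 q [ 0.3123  0.2851 -0.3722  0.0001 -0.9132 -2.1353]
delta [-0.0181  0.0268  1.4638] 0.010411614261892055
```

Emit:
jog_arm:
  deltas:
    - [[-0.02,0.03,0.3,0],[-0.02,0.03,0.7,0],[-0.02,0.03,1.1,0],[-0.02,0.03,1.35,0],[-0.02,0.03,1.44,0],[-0.02,0.03,1.44,0]]

```text
t: 23.62
eef_pos: [0.5712, -0.0168, 0.0283]
ee_rot: [3.142, 0.0, 2.889]
force: [0.5, -0.2, -0.4]
width: 0.0598
gripper_force: 0.0
```

Emit:
jog_arm:
  deltas:
    - [[0,0,0,0],[0,0,0,0],[0,0,0,0],[0,0,0,0],[0,0,0,0]]
  grip: 34
  squeeze: 12

```text
t: 24.25
eef_pos: [0.5712, -0.0169, 0.0285]
ee_rot: [3.141, 0.001, 2.889]
force: [-1.5, 0.7, 5.3]
width: 0.0396
gripper_force: 12.0
```

```bash
python3 plan.py .5708 -.0165 .12 165.5 .508 -.283 .12 165.5
```

```text
t 24.25 [ 0.5712 -0.0169  0.0285] 165.51397128170865 F [-1.5468  0.6894  5.2821] w 0.0396216467576412 12.000712012813892 q [ 0.3129  0.3946 -0.4534  0.0002 -0.7221 -2.1367]
delta [ 0.0066  0.0047 -1.5256] 0.002794256341729806
delta [-0.0911 -4.5576 -1.5267] 0.002794256341729806
```

Emit:
jog_arm:
  deltas:
    - [[0,0,-0.6,0],[0,0,-1.3,0],[0,-0.4,-1.5,0],[0,-1.1,-1.55,0],[0,-2.0,-1.55,0],[-0.05,-3.0,-1.55,0],[-0.09,-4.0,-1.55,0],[-0.09,-4.55,-1.55,0]]

```text
t: 25.25
eef_pos: [0.5065, -0.2849, 0.1205]
ee_rot: [3.142, -0.001, 2.887]
force: [-0.3, 0.3, -0.5]
width: 0.0395
gripper_force: 12.0
```

Emit:
jog_arm:
  deltas:
    - [[0,0,0,0],[0,0,0,0]]

```text
t: 25.5
eef_pos: [0.5074, -0.2825, 0.1206]
ee_rot: [3.141, -0.001, 2.888]
force: [0.3, -0.3, -0.7]
width: 0.0398
gripper_force: 12.0
```

```bash
python3 plan.py .508 -.283 .03 165.5; python3 - <<'E'
from h import *
f=grab_frame('scene'); save(f,'s4'); g=grab_frame('top');save(g,'t4')
a=cv2.resize(cv2.imread('pics/s4.png')[200:340,100:240],None,fx=2.8,fy=2.8);b=cv2.resize(cv2.imread('pics/t4.png')[180:320,340:480],None,fx=2.8,fy=2.8)
cv2.imwrite('pics/s4c.png',cv2.convertScaleAbs(np.hstack([a,b]),alpha=1.4))
print(proj(f,[.508,-.283,.015]),proj(g,[.508,-.283,.015]))
E
```

```text
t 25.5 [ 0.5074 -0.2825  0.1206] 165.45789102456106 F [ 0.2873 -0.2855 -0.6716] w 0.039801753884879394 11.999876103072893 q [-0.1716  0.2962 -0.3401 -0.0003 -0.9351 -1.6529]
delta [-0.0124 -0.0061  1.51  ] -0.008421795087787131
[[177.2561211  280.07955721]] [[387.91473642 231.87443076]]
```

View pics/s4c.png

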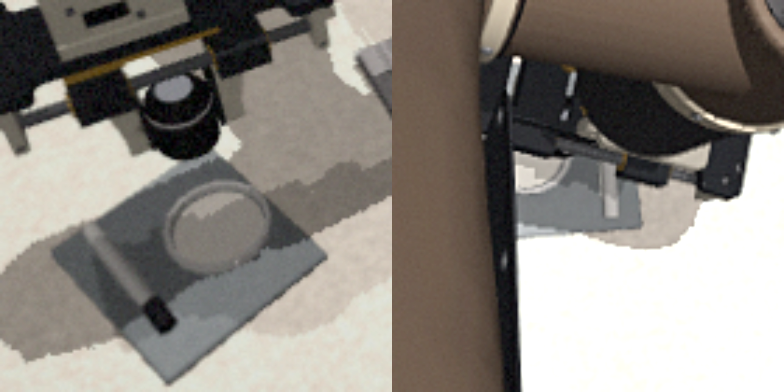

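The lens hangs upright above the nest (nest at crop 218,227), in line with the computed spot, and the penlight is clear to the left.

Emit:
jog_arm:
  deltas:
    - [[0,0,0.3,0],[0,0,0.7,0],[0,0,1.1,0],[0,0,1.4,0],[0,0,1.6,0],[0,0,1.65,0],[0,0,1.67,0],[0,0,1.67,0]]

```text
t: 26.6
eef_pos: [0.5082, -0.2826, 0.0214]
ee_rot: [3.142, 0.001, 2.889]
force: [0.7, 0.2, -0.2]
width: 0.0394
gripper_force: 12.0
```

Emit:
jog_arm:
  deltas:
    - [[0,0,0.02,0],[0,0,0.03,0],[0,0,0.03,0]]

```text
t: 26.98
eef_pos: [0.5077, -0.2827, 0.019]
ee_rot: [3.142, 0.0, 2.888]
force: [-0.6, -0.4, -0.9]
width: 0.0397
gripper_force: 12.0
```

Emit:
jog_arm:
  deltas:
    - [[0,0,0.015,0],[0,0,0.02,0],[0,0,0.02,0]]

```text
t: 27.35
eef_pos: [0.5079, -0.2827, 0.0185]
ee_rot: [-3.141, 0.0, 2.889]
force: [-1.7, 1.2, 6.8]
width: 0.0397
gripper_force: 12.0
```

Touchdown in the nest. I'll open only a little because the penlight is close, then rise.

Emit:
jog_arm:
  deltas:
    - [[0,0,0,0],[0,0,0,0],[0,0,0,0],[0,0,-0.3,0],[0,0,-0.9,0],[0,0,-1.6,0],[0,0,-2.3,0],[0,0,-3.1,0]]
  grip: 52

```text
t: 28.35
eef_pos: [0.5072, -0.2824, 0.2047]
ee_rot: [3.141, -0.001, 2.888]
force: [2.0, -0.0, 0.7]
width: 0.0518
gripper_force: 0.0
```

```bash
python3 plan.py .44 .0 .225 165.5 .4011 .2936 .225 172.4
```

```text
t 28.35 [ 0.5072 -0.2824  0.2047] 165.49410603195503 F [ 2.0153 -0.0396  0.6651] w 0.05175468518594771 0.0 q [-0.1715  0.2206 -0.2328 -0.0002 -1.1185 -1.6524]
delta [ 2.2643  4.2767 -0.3354] -0.0011787936089945107
delta [ 4.1177  8.8516 -0.333 ] -1.3811787936089956
```

Emit:
jog_arm:
  deltas:
    - [[0.3,0.5,-0.3,0],[0.6,1.2,-0.3,0],[0.9,1.9,-0.3,-0.2],[1.2,2.6,-0.3,-0.5],[1.5,3.3,-0.3,-0.8],[1.8,4.0,-0.3,-1.0],[2.2,4.7,-0.3,-1.38],[2.5,5.3,-0.3,-1.38]]
  grip: 72

```text
t: 29.35
eef_pos: [0.4415, 0.0643, 0.2219]
ee_rot: [3.141, 0.0, 3.01]
force: [0.1, -0.1, -0.3]
width: 0.0721
gripper_force: 0.0
```

```bash
python3 plan.py .4011 .2936 .21 172.4; python3 - <<'E'
from h import *
g=grab_frame('top');save(g,'t5');f=grab_frame('scene'); save(f,'s5')
a=cv2.resize(cv2.imread('pics/s5.png')[110:350,110:410],None,fx=2.6,fy=2.6)
cv2.imwrite('pics/s5c.png',cv2.convertScaleAbs(a[:600,:800],alpha=1.4))
E
```

```text
t 29.35 [0.4415 0.0643 0.2219] 172.45514877639792 F [ 0.0954 -0.0892 -0.3392] w 0.07210686352964074 0.0 q [ 0.589  -0.0258 -0.4724 -0.0001 -1.1236 -2.2915]
delta [1.1685 3.7    0.1993] 0.011029755279582786
```

View pics/s5c.png

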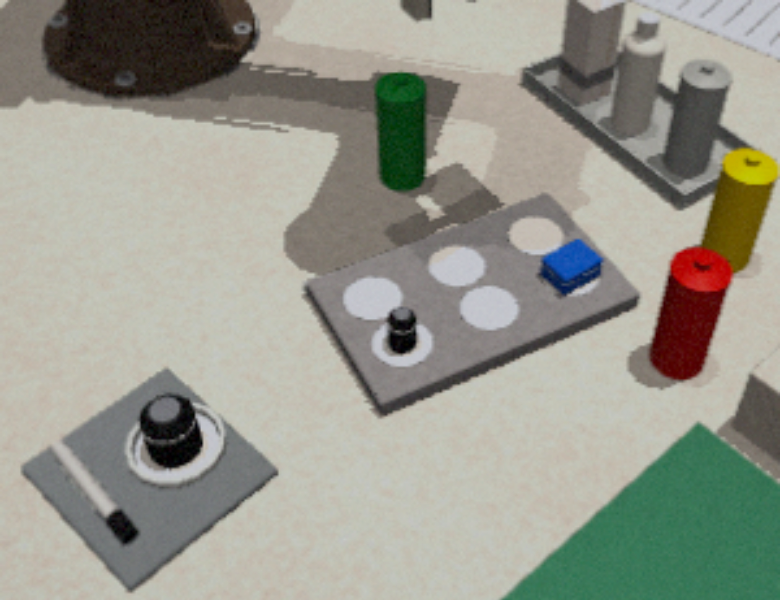

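The lens stands centred in the nest and all three stand in the tray. The bare discs are at crop (537,235), (457,266) and (372,297).

Emit:
jog_arm:
  deltas:
    - [[0.2,0.6,0,0],[0.4,1.3,0,0],[0.6,2.0,0,0],[0.8,2.7,0,0],[1.0,3.3,0,0],[1.17,3.65,0,0],[1.17,3.7,0,0],[1.17,3.7,0,0]]

```text
t: 30.45
eef_pos: [0.4021, 0.2916, 0.2216]
ee_rot: [-3.141, -0.0, 3.009]
force: [0.3, -0.5, 0.7]
width: 0.072
gripper_force: 0.0
```

```bash
python3 plan.py .4011 .2936 .0735 172.4; python3 - <<'E'
from h import *
import pickle
S=pickle.load(open('f0.pkl','rb'))['scene']
for p in((537,235),(457,266),(372,297)): print(plane(S,(p[0]/2.6+110,p[1]/2.6+110),.018))
E
```

```text
t 30.45 [0.4021 0.2916 0.2216] 172.39845535998887 F [ 0.2986 -0.4716  0.7315] w 0.07203911204826621 0.0 q [ 1.024   0.0663 -0.3784 -0.     -1.1266 -2.7274]
delta [0.0198 0.032  2.4677] -0.0003089280022265939
[0.53663539 0.07812174 0.018     ]
[ 0.51678128 -0.00276663  0.018     ]
[ 0.49531595 -0.08178138  0.018     ]
```

Emit:
jog_arm:
  deltas:
    - [[0.02,0.03,0.4,0],[0.02,0.03,0.9,0],[0.02,0.03,1.4,0],[0.02,0.03,1.9,0],[0.02,0.03,2.3,0],[0.02,0.03,2.43,0],[0.02,0.03,2.45,0],[0.02,0.03,2.45,0]]

```text
t: 31.45
eef_pos: [0.4015, 0.2944, 0.0757]
ee_rot: [3.14, 0.001, 3.009]
force: [-0.1, 1.0, 1.2]
width: 0.0718
gripper_force: 0.0
```

Emit:
jog_arm:
  deltas:
    - [[0,0,0,0],[0,0,0,0],[0,0,0,0],[0,0,0,0],[0,0,0,0]]
  grip: 36
  squeeze: 15

```text
t: 32.08
eef_pos: [0.401, 0.2941, 0.0749]
ee_rot: [3.142, 0.0, 3.009]
force: [0.3, 0.2, 1.9]
width: 0.0422
gripper_force: 14.9
```

```bash
python3 plan.py .4946 -.083 .23 164.5
```

```text
t 32.075 [0.401  0.2941 0.0749] 172.40941903972876 F [0.3269 0.2148 1.9407] w 0.04215039960592979 14.936137944459915 q [ 1.0289  0.2268 -0.5717  0.0001 -0.7722 -2.7322]
delta [-2.3773 -6.0244 -2.5856] 1.581883807945752
```

Emit:
jog_arm:
  deltas:
    - [[0,0,-0.6,0],[0,0,-1.4,0],[-0.1,-0.2,-2.1,0.2],[-0.3,-0.7,-2.55,0.5],[-0.55,-1.4,-2.55,0.8],[-0.85,-2.1,-2.55,1.2],[-1.15,-2.9,-2.55,1.58],[-1.4,-3.5,-2.55,1.58]]

```text
t: 33.08
eef_pos: [0.4562, 0.073, 0.2275]
ee_rot: [-3.141, -0.0, 2.87]
force: [0.6, 1.0, -1.8]
width: 0.0418
gripper_force: 14.9
```

```bash
python3 plan.py .4946 -.083 .23 164.5
```

```text
t 33.075 [0.4562 0.073  0.2275] 164.4477710732323 F [ 0.6371  0.9989 -1.8436] w 0.04184336890006504 14.949035793542862 q [ 0.5866 -0.0003 -0.4339 -0.0003 -1.1376 -2.4287]
delta [-1.3145 -2.3333 -0.0416] -0.01044578535353935
```

Emit:
jog_arm:
  deltas:
    - [[-0.3,-0.6,0,0],[-0.6,-1.1,0,0],[-0.9,-1.6,0,0],[-1.2,-2.1,0,0],[-1.3,-2.3,0,0],[-1.3,-2.33,0,0],[-1.3,-2.33,0,0]]

```text
t: 33.95
eef_pos: [0.4939, -0.0802, 0.2276]
ee_rot: [3.141, -0.0, 2.871]
force: [0.3, 1.7, -2.3]
width: 0.042
gripper_force: 14.9
```

```bash
python3 plan.py .4946 -.083 .092 164.5
```

```text
t 33.95 [ 0.4939 -0.0802  0.2276] 164.50667367437003 F [ 0.3033  1.6682 -2.2938] w 0.04201032346171459 14.947751015424728 q [ 0.2321  0.0682 -0.3619 -0.0003 -1.141  -2.0732]
delta [-0.0241 -0.042   2.26  ] 0.0013347348740069265
```

Emit:
jog_arm:
  deltas:
    - [[-0.02,-0.05,0.4,0],[-0.02,-0.05,0.9,0],[-0.02,-0.05,1.4,0],[-0.02,-0.05,1.8,0],[-0.02,-0.05,2.1,0],[-0.02,-0.05,2.2,0],[-0.02,-0.05,2.24,0],[-0.02,-0.05,2.24,0]]

```text
t: 34.95
eef_pos: [0.495, -0.0836, 0.094]
ee_rot: [3.141, 0.001, 2.872]
force: [0.0, -0.8, -2.1]
width: 0.0425
gripper_force: 14.9
```

Emit:
jog_arm:
  deltas:
    - [[0,0,0.02,0],[0,0,0.03,0],[0,0,0.03,0]]

```text
t: 35.33
eef_pos: [0.4946, -0.084, 0.0917]
ee_rot: [3.141, 0.0, 2.871]
force: [-0.0, 1.0, -1.1]
width: 0.0421
gripper_force: 14.9
```

Emit:
jog_arm:
  deltas:
    - [[0,0,0.02,0],[0,0,0.03,0],[0,0,0.03,0]]

```text
t: 35.7
eef_pos: [0.4947, -0.084, 0.0899]
ee_rot: [-3.142, 0.0, 2.871]
force: [0.1, 0.2, 0.8]
width: 0.0419
gripper_force: 14.9
```

Emit:
jog_arm:
  deltas:
    - [[0,0,0,0],[0,0,0,0],[0,0,0,0],[0,0,-0.4,0],[0,0,-1.0,0],[0,0,-1.7,0],[0,0,-2.1,0],[0,0,-2.1,0]]
  grip: 72

```text
t: 36.7
eef_pos: [0.4958, -0.0838, 0.2178]
ee_rot: [3.14, 0.004, 2.871]
force: [-0.0, -0.3, -0.7]
width: 0.0724
gripper_force: 0.0
```

```bash
python3 plan.py .4768 .2858 .215 172.4
```

```text
t 36.7 [ 0.4958 -0.0838  0.2178] 164.50805620408133 F [-0.0351 -0.3175 -0.6788] w 0.07238791754585835 0.0 q [ 0.2242  0.0769 -0.3759  0.0004 -1.1138 -2.0655]
delta [1.9503 5.852  0.0493] -1.5783887591837356
```

Emit:
jog_arm:
  deltas:
    - [[0.2,0.6,0,-0.2],[0.45,1.4,0,-0.4],[0.75,2.3,0,-0.7],[1.1,3.3,0,-1.0],[1.4,4.2,0,-1.3],[1.7,5.1,0,-1.58],[1.9,5.7,0,-1.58],[1.95,5.85,0,-1.58]]

```text
t: 37.7
eef_pos: [0.4749, 0.2874, 0.2142]
ee_rot: [-3.14, -0.001, 3.011]
force: [0.2, -0.4, -0.6]
width: 0.072
gripper_force: 0.0
```

Emit:
jog_arm:
  deltas:
    - [[0,0,0,0],[0,0,0,0]]

```text
t: 37.95
eef_pos: [0.4756, 0.2844, 0.2155]
ee_rot: [-3.141, -0.0, 3.008]
force: [0.0, -0.6, 0.1]
width: 0.0718
gripper_force: 0.0
```

```bash
python3 plan.py .4768 .2858 .075 172.4
```

```text
t 37.95 [0.4756 0.2844 0.2155] 172.35097744286514 F [ 0.0163 -0.6244  0.1159] w 0.07176110101933914 0.0 q [ 0.8924  0.1689 -0.2731 -0.0001 -1.1295 -2.5966]
delta [-0.0181  0.0271  2.3408] -0.00980451142697234
```

Emit:
jog_arm:
  deltas:
    - [[-0.02,0.03,0.4,0],[-0.02,0.03,0.9,0],[-0.02,0.03,1.4,0],[-0.02,0.03,1.9,0],[-0.02,0.03,2.2,0],[-0.02,0.03,2.32,0],[-0.02,0.03,2.34,0],[-0.02,0.03,2.34,0]]

```text
t: 38.95
eef_pos: [0.4776, 0.2873, 0.0762]
ee_rot: [3.141, 0.001, 3.009]
force: [0.3, 0.3, -0.3]
width: 0.072
gripper_force: 0.0
```

Emit:
jog_arm:
  deltas:
    - [[0,0,0,0],[0,0,0,0],[0,0,0,0],[0,0,0,0],[0,0,0,0]]
  grip: 36
  squeeze: 15

```text
t: 39.58
eef_pos: [0.4771, 0.2872, 0.0754]
ee_rot: [3.142, 0.0, 3.009]
force: [0.0, 0.9, 0.2]
width: 0.0419
gripper_force: 14.9
```

```bash
python3 plan.py .5185 -.003 .225 165.5
```

```text
t 39.575 [0.4771 0.2872 0.0754] 172.40445827255132 F [0.0258 0.8978 0.1647] w 0.04194045824167105 14.942184310639277 q [ 0.8935  0.3129 -0.4421  0.0001 -0.8157 -2.5969]
delta [-1.323  -4.7036 -2.4929] 1.3808916545102647
```

Emit:
jog_arm:
  deltas:
    - [[0,0,-0.6,0],[0,0,-1.4,0],[-0.1,-0.4,-2.2,0.2],[-0.35,-1.2,-2.5,0.5],[-0.65,-2.2,-2.5,0.8],[-0.95,-3.3,-2.5,1.1],[-1.2,-4.3,-2.5,1.38],[-1.32,-4.7,-2.5,1.38]]

```text
t: 40.58
eef_pos: [0.5178, -0.0055, 0.2252]
ee_rot: [-3.141, -0.001, 2.886]
force: [0.2, 0.9, -1.0]
width: 0.0416
gripper_force: 14.9
```

Emit:
jog_arm:
  deltas:
    - [[0,0,0,0],[0,0,0,0],[0,0,0,0]]

```text
t: 40.95
eef_pos: [0.5182, -0.002, 0.2253]
ee_rot: [3.142, -0.0, 2.89]
force: [0.4, 0.6, -1.3]
width: 0.0421
gripper_force: 14.9
```

```bash
python3 plan.py .5185 -.003 .0925 165.5
```

```text
t 40.95 [ 0.5182 -0.002   0.2253] 165.56454190870403 F [ 0.3619  0.6065 -1.2765] w 0.04213186879785692 14.932604944333434 q [ 0.3752  0.1007 -0.3311 -0.0002 -1.1391 -2.1979]
delta [-0.0091 -0.0158  2.2125] 0.012908381740805908
```

Emit:
jog_arm:
  deltas:
    - [[0,-0.02,0.4,0],[0,-0.02,0.9,0],[0,-0.02,1.4,0],[0,-0.02,1.8,0],[0,-0.02,2.1,0],[0,-0.02,2.17,0],[0,-0.02,2.2,0],[0,-0.02,2.2,0]]

```text
t: 41.95
eef_pos: [0.5185, -0.0036, 0.094]
ee_rot: [3.141, 0.001, 2.889]
force: [0.1, -0.6, -2.0]
width: 0.0417
gripper_force: 14.9
```

Emit:
jog_arm:
  deltas:
    - [[0,0,0.02,0],[0,0,0.03,0],[0,0,0.03,0]]

```text
t: 42.32
eef_pos: [0.518, -0.004, 0.0917]
ee_rot: [3.141, 0.0, 2.888]
force: [-1.4, 0.3, -2.0]
width: 0.042
gripper_force: 14.9
```

Emit:
jog_arm:
  deltas:
    - [[0,0,0.015,0],[0,0,0.02,0],[0,0,0.02,0]]

```text
t: 42.7
eef_pos: [0.5181, -0.004, 0.0904]
ee_rot: [-3.142, 0.0, 2.889]
force: [-0.6, -0.3, -0.2]
width: 0.042
gripper_force: 14.9
```

Emit:
jog_arm:
  deltas:
    - [[0,0,0.01,0],[0,0,0.01,0],[0,0,0.01,0],[0,0,-0.4,0],[0,0,-1.0,0],[0,0,-1.7,0],[0,0,-2.1,0],[0,0,-2.1,0]]
  grip: 56

```text
t: 43.7
eef_pos: [0.5191, -0.0037, 0.2185]
ee_rot: [3.139, 0.004, 2.889]
force: [-0.4, 0.9, -1.0]
width: 0.056
gripper_force: 0.0
```

```bash
python3 plan.py .5542 .2751 .215 172.4
```

```text
t 43.7 [ 0.5191 -0.0037  0.2185] 165.51113853521704 F [-0.3592  0.947  -1.0035] w 0.055996600262932336 0.0 q [ 0.3717  0.1045 -0.343   0.0004 -1.119  -2.1955]
delta [0.5967 4.6443 0.0669] -1.3777722929565925
```

Emit:
jog_arm:
  deltas:
    - [[0.05,0.5,0,-0.2],[0.15,1.2,0,-0.4],[0.25,2.0,0,-0.6],[0.35,2.9,0,-0.9],[0.45,3.7,0,-1.2],[0.55,4.3,0,-1.38],[0.6,4.64,0,-1.38],[0.6,4.64,0,-1.38]]
  grip: 72

```text
t: 44.7
eef_pos: [0.5525, 0.2753, 0.2152]
ee_rot: [-3.14, -0.001, 3.01]
force: [0.7, -0.1, 1.1]
width: 0.0719
gripper_force: 0.0
```

Emit:
jog_arm:
  deltas:
    - [[0,0,0,0],[0,0,0,0]]

```text
t: 44.95
eef_pos: [0.5529, 0.2735, 0.2165]
ee_rot: [3.142, 0.0, 3.008]
force: [0.5, 0.8, 0.0]
width: 0.0722
gripper_force: 0.0
```

```bash
python3 plan.py .5542 .2751 .075 172.4
```

```text
t 44.95 [0.5529 0.2735 0.2165] 172.33438416503526 F [0.5055 0.7829 0.0007] w 0.07217690051343703 0.0 q [ 0.7756  0.2704 -0.1377 -0.     -1.1626 -2.4802]
delta [-0.0187  0.029   2.3585] -0.013123166992949109
```

Emit:
jog_arm:
  deltas:
    - [[-0.02,0.03,0.4,0],[-0.02,0.03,0.9,0],[-0.02,0.03,1.4,0],[-0.02,0.03,1.9,0],[-0.02,0.03,2.2,0],[-0.02,0.03,2.34,0],[-0.02,0.03,2.36,0],[-0.02,0.03,2.36,0]]

```text
t: 45.95
eef_pos: [0.5548, 0.2763, 0.0756]
ee_rot: [3.141, 0.001, 3.009]
force: [1.2, 0.8, 0.8]
width: 0.072
gripper_force: 0.0
```

Emit:
jog_arm:
  deltas:
    - [[0,0,0,0],[0,0,0,0],[0,0,0,0],[0,0,0,0],[0,0,0,0]]
  grip: 40
  squeeze: 20

```text
t: 46.58
eef_pos: [0.5545, 0.2764, 0.075]
ee_rot: [3.141, 0.0, 3.009]
force: [0.2, 0.8, 1.4]
width: 0.0461
gripper_force: 20.0
```

```bash
python3 plan.py .5362 .0748 .225 165.4
```

```text
t 46.575 [0.5545 0.2764 0.075 ] 172.40879257357335 F [0.1776 0.803  1.4246] w 0.04613117451122765 20.000181501036423 q [ 0.7773  0.4014 -0.3011  0.0001 -0.8677 -2.4806]
delta [-0.1428 -3.3701 -2.501 ] 1.401758514714669
```

Emit:
jog_arm:
  deltas:
    - [[0,0,-0.6,0],[0,0,-1.4,0],[0,-0.2,-2.2,0.2],[0,-0.8,-2.5,0.5],[-0.05,-1.6,-2.5,0.8],[-0.1,-2.4,-2.5,1.1],[-0.14,-3.1,-2.5,1.4],[-0.14,-3.37,-2.5,1.4]]

```text
t: 47.58
eef_pos: [0.5349, 0.0726, 0.2244]
ee_rot: [-3.141, -0.001, 2.885]
force: [0.3, 0.8, -2.3]
width: 0.0462
gripper_force: 20.0
```

Emit:
jog_arm:
  deltas:
    - [[0,0,0,0],[0,0,0,0],[0,0,0,0]]

```text
t: 47.95
eef_pos: [0.536, 0.0755, 0.2245]
ee_rot: [-3.141, -0.0, 2.888]
force: [0.5, 0.8, -2.2]
width: 0.0459
gripper_force: 20.0
```

```bash
python3 plan.py .5362 .0745 .092 165.4
```

```text
t 47.95 [0.536  0.0755 0.2245] 165.45920402534378 F [ 0.5142  0.791  -2.2075] w 0.045882270290625096 19.999896396077474 q [ 0.5022  0.1405 -0.2862 -0.0001 -1.1444 -2.3267]
delta [-0.009  -0.0155  2.2089] 0.01184080506875489
```

Emit:
jog_arm:
  deltas:
    - [[0,0,0.4,0],[0,0,0.9,0],[0,0,1.4,0],[0,0,1.8,0],[0,0,2.1,0],[0,0,2.17,0],[0,0,2.2,0],[0,0,2.2,0]]

```text
t: 48.95
eef_pos: [0.5363, 0.075, 0.0934]
ee_rot: [3.141, 0.001, 2.887]
force: [0.5, 0.1, -2.4]
width: 0.0459
gripper_force: 20.0
```

Emit:
jog_arm:
  deltas:
    - [[0,0,0.02,0],[0,0,0.03,0],[0,0,0.03,0]]

```text
t: 49.32
eef_pos: [0.5359, 0.0746, 0.0911]
ee_rot: [3.141, 0.0, 2.887]
force: [0.4, 1.0, -2.9]
width: 0.046
gripper_force: 20.0
```

Emit:
jog_arm:
  deltas:
    - [[0,0,0.015,0],[0,0,0.02,0],[0,0,0.02,0]]

```text
t: 49.7
eef_pos: [0.5361, 0.0747, 0.09]
ee_rot: [3.141, 0.0, 2.887]
force: [0.3, 0.1, 0.7]
width: 0.0457
gripper_force: 20.0
```

Emit:
jog_arm:
  deltas:
    - [[0,0,0.01,0],[0,0,0.01,0],[0,0,0.01,0],[0,0,-0.4,0],[0,0,-1.0,0],[0,0,-1.7,0],[0,0,-2.3,0],[0,0,-3.0,0]]
  grip: 58

```text
t: 50.7
eef_pos: [0.5354, 0.0745, 0.2707]
ee_rot: [-3.141, -0.001, 2.887]
force: [1.0, -0.2, 0.1]
width: 0.0579
gripper_force: 0.0
```

Emit:
jog_arm:
  deltas:
    - [[0.2,0.6,0,0],[0.4,1.2,0,0],[0.6,1.8,0,0],[0.6,2.4,0,0],[0.6,2.8,0,0],[0.6,2.8,0,0],[0.6,2.8,0,0],[0.6,2.8,0,0]]

```text
t: 51.7
eef_pos: [0.5434, 0.2455, 0.2699]
ee_rot: [3.142, 0.0, 2.886]
force: [-0.4, 0.7, 0.5]
width: 0.0578
gripper_force: 0.0
```

```bash
python3 - <<'E'
from h import *
f=grab_frame('scene'); save(f,'s6')
a=cv2.resize(cv2.imread('pics/s6.png')[110:340,110:410],None,fx=2.6,fy=2.6)
cv2.imwrite('pics/s6c.png',cv2.convertScaleAbs(a[:600,:800],alpha=1.4))
E
```

```text
(no output)
```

View pics/s6c.png

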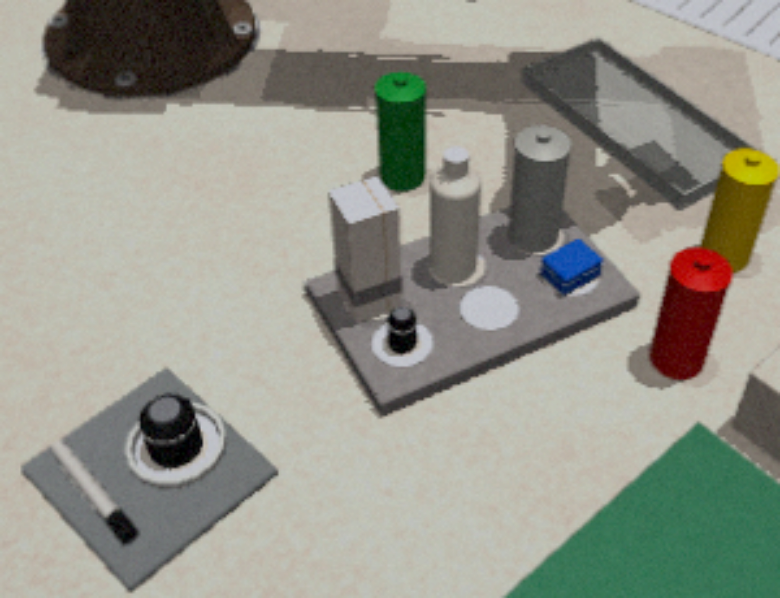

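Everything stands upright in its original place, with the lens in the nest. I'll do a quick numeric check of the image shift against the start.

```bash
python3 - <<'E'
from h import *
import pickle
a=pickle.load(open('f0.pkl','rb'))['scene']['img'];b=cv2.cvtColor(cv2.imread('pics/s6.png'),4)
for n,(x,y,w,h) in dict(carton=(237,176,30,24),bottle=(274,163,24,30),can=(306,157,26,24),case=(315,200,30,24),small=(256,226,20,22),pen=(128,274,38,46)).items():
    r=cv2.matchTemplate(b[y-12:y+h+12,x-12:x+w+12],a[y:y+h,x:x+w],cv2.TM_CCOEFF_NORMED);m=cv2.minMaxLoc(r);print(n,m[1],m[3][0]-12,m[3][1]-12)
E
```

```text
carton 0.9597328305244446 -1 0
bottle 0.9234381914138794 -1 0
can 0.7745677828788757 -1 0
case 0.9770124554634094 0 0
small 0.9948370456695557 0 0
pen 0.9618093371391296 0 0
```

Shifts are about 1 px (roughly 2 mm), so I'll hand in.

```bash
python3 -c "
from h import *
print(arm.job_done())"
```

```text
the job is handed in; nothing more can be done
None
```

The job is handed in at about 52 s: the large lens stands in the nest, and the canister, bottle and carton are back upright within about 2 mm (1 px) of their start places by the last picture; no verdict came back.

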